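# Load a coin roll into the till's roll tray

## Task

Take the thicker of the two coin rolls that lie loose on the counter and lay it in the open front half of the empty middle trough of the coin-roll tray. Then push it back along the V-groove, gently so that its paper wrapper is not crushed, until its end touches the disc of the stop screw, and leave it there. Do not disturb the other rolls or the barcode scanner.

Things in the scene. Friction and masses are not known exactly. Their poses are not given: they have to be found in the camera images.
- roll_center (a point): Centre of the coin roll to load: a rigid paper-wrapped cylinder 26.5 mm in diameter and 100 mm long, 0.3 to 0.47 kg, lying on the counter at the start (centre 13 mm above it); it can roll. x = its long axis, about which it may be turned; either end may go first. Sliding along the groove takes about 1 to 3 N; pressed endways with over 15 N its wrapper crushes.
- tray: Grey plastic coin-roll tray screwed to the counter, 230 mm long (its x), 134 mm wide. Origin: centre of its underside; z up. x runs along the troughs from the open front (-115 mm, no wall) to the end stop (+115 mm). Three V troughs at y = -40, 0, +40 mm; the middle one is empty. V angle 100 degrees, bottom 6 mm and edges 15.7 mm above the counter; flat ridges 17 mm wide between troughs.
- trough_front (a point): Point on the axis of a roll seated in the middle trough, 55 mm in front of the tray's middle, 23.3 mm above the counter; axes as the tray's. Rolls lie in both outer troughs from 0 to 105 mm behind the tray's middle, so open fingers fit round a roll in the middle trough only in the front half; closed fingers up to 45 mm wide pass between them. A seated roll's top is 36.6 mm above the counter.
- end_stop: End stop: rigid wall, 8 mm thick, 46 mm high, across the tray's back, with a hand-set steel stop screw for each trough: an 18 mm disc that faces the roll. The middle disc stands 5 to 35 mm out of the wall, set differently each time and not measured: find it by touch. It does not yield. Origin: on the wall's front face behind the middle trough, on the axis of a seated roll; x points the way the roll is pushed.
- left_roll_center (a point): Centre of the thick coin roll (26.5 x 100 mm) already in the tray's left trough (tray y = +40 mm), lying loose at its stop screw. Leave it.
- right_roll_center (a point): Centre of the thick coin roll (26.5 x 100 mm) already in the tray's right trough (tray y = -40 mm), lying loose at its stop screw. Leave it.
- slim_roll_center (a point): Centre of the slimmer and shorter coin roll (21.6 mm in diameter, 80 mm long) lying loose on the counter; x = its long axis. Leave it.
- scanner: White handheld barcode scanner lying on its side on the counter, about 185 mm long (its x), 70 mm wide and 42 mm high. Origin: under its middle, on the counter. Leave it.
There are look-alikes about, which are no part of the job. Leave any red or yellow look-alike of the part that bears roll_center alone.

How it is judged (in metres and radians):
On the way, in this order (a step that is already met when the one before it is completed fails the run):
1. the roll lies seated in the front half of the middle trough, clear of the stop (x of roll_center in the frame of tray between -0.11 and 0.015 m and y of roll_center in the frame of tray between -0.003 and 0.003 m and z of roll_center in the frame of tray below 0.0258 m and angle between the x axis of roll_center and the x axis of tray, either way round below 0.06 rad), for 0.2 s.
2. the roll's end is pressed against the stop (more than 1 N) (contact force between roll and end_stop above 1 N), for 0.03 s.
At the end, for the whole second after the job is handed in: The thick roll lies at rest in the middle trough, along it, seated in the V (centre within 3 mm sideways of the trough's middle, no more than 2 mm high) with its end within 1.5 mm of the stop disc, let go (distance between roll_center and stop_disc_c0 below 0.053 m and y of roll_center in the frame of end_stop between -0.003 and 0.003 m and z of roll_center in the frame of end_stop below 0.002 m and angle between the x axis of roll_center and the x axis of tray, either way round below 0.06 rad and linear speed of roll below 0.01 m/s); the robot touches nothing.
It fails at once if the roll is pressed against the stop with more than 15 N (contact force between roll and end_stop above 15 N).
It fails at once if a roll in an outer trough is moved by more than 6 mm (distance of any of left_roll_center, right_roll_center from where it was at the start of the episode above 0.006 m).
It fails at once if the slim roll is moved by more than 20 mm (distance of slim_roll_center from where it was at the start of the episode above 0.02 m).
It fails at once if the scanner is moved by more than 20 mm (distance of scanner from where it was at the start of the episode above 0.02 m).
It also fails if it takes over 64 s, if anything falls off the work surface, if the arm or the gripper's body presses on something with over 40 N, if the wrist force passes 120 N, or if a joint passes its speed limit or range.

## Robot

A 6-joint arm with a two-finger parallel gripper is mounted at the origin on the work surface. World frame = base frame: x ahead of the robot, y to its left, z up, the work surface at z = 0. Lengths are in mm, angles in rad, forces in N, time in s.
With the tool pointing down it reaches from about 375 to 900 mm from the base axis. Payload 3.1 kg.
Tool frame: the origin (TCP) lies midway between the tips of the shut fingers; the grasp point (between the pads) lies 19 mm behind it (robot.grasp_offset is the distance from the TCP to the grasp point, in mm); z points along the fingers, y is the line along which they close (so a half turn about z gives the same grasp; the last joint's range is limited). The gripper opens to 85 mm and grips with 20 to 120 N. Pads are 22 mm wide; open, the fingers measure 114 mm over their backs; the gripper's body (76 mm by 85 mm) begins 54 mm behind the grasp point. The pads swing forward as they close: fully open they stand 13 mm farther back than shut.
Start: joints at [-1.395, 0.527, 1.433, -0, 1.181, -0.178], TCP at [216.562, -586.257, 231.31] pointing down, gripper open.
Joint ranges: [-3.08, 3.08], [-0.75, 2.2], [0.22, 2.44], [-1.43, 4.57], [0, 2.65], [-2.85, 2.85]. Speed limits (rad/s): [2.79, 2.79, 3.14, 3.14, 3.14, 3.14].

## Interface

Orientations are given as a unit quaternion [w, x, y, z].
In Python, from station import robot, grab_frame, job gives the robot as it stands.
- The arm moves only by the tool carry_out, never from a script. Its argument "commands" is one flat list of numbers, 7 for each row, row after row: the turn, a rotation vector about the tool's x, y, z in degrees, then the shift along the tool's x, y, z in mm, then the opening, from 0 (shut) to 1 (fully open). A call has 1 to 8 rows; each row is the pose to reach, as a shift and turn from the pose commanded when the call began, along the tool's axes at that moment; what a row does not reach only later rows make up. A row lasts 1/8 s, in which the tool goes at most 62.5 mm and 10.7 degrees, less where a joint would pass 70% of its speed; a pose out of reach is approached as far as the arm can. A call with a gripper value outside its range is refused whole. The fingers move at their own pace and stop on an object; the grip force is fixed at half the most. Time passes only in rows, so rows that repeat a pose let the fingers close. It gives the time, the measured TCP pose, the force and the opening at its end, in the units of the state.
- robot.get_obs(): the state, without advancing time (a new reading comes with each control period).
- grab_frame(name): name is "scene" or "top"; returns a dict with "image" (400x640x3 uint8, red, green, blue), "vfov" (degrees; the focal length in pixels is half the picture's height over the tangent of half this angle, whatever the lens; pixels are square), "cx", "cy" (the principal point, pixels), "camera_from_world" (4x4, takes a point from world to camera coordinates). Camera axes: x right, y down, z forward; pixel columns grow to the right and rows downward; lengths in mm; the calibration is good to about 2 mm. A picture is of the moment at which its call begins. There is no depth.
- job.hand_in(): hands the job in, once; it reports no verdict.
The state is a dict: "time_s": time; "q": joint angles; "qvel": joint speeds; "joint_torque": joint torques, N m; "tool_pos": TCP position; "orientation": TCP orientation; "wrist_force": force on the tool from outside, world axes, zero at the start; "moment": the same for the moment, N m; "width": opening from 0.0 (shut) to 1.0 (fully open).
Only numpy, scipy, OpenCV 4.12 (cv2) and the standard library are available. Lean on these libraries where they do the work, as an engineer would, in place of code of your own. Each camera call takes 0.05 s, during which the arm holds its last target. There are 200 camera calls.

## Working session

There is one attempt and no reset: what is moved stays moved. The work goes in short steps, Python scripts to look and compute and a tool call to move; the robot and the scene stay as the last step left them, time stands still between calls to the robot, and variables do not carry over. Pictures are saved under pics/ and viewed, on a budget of 10 in all, crops included, one or two more only if the job needs it, and the job is handed in when it is done.

Besides the shell and the picture viewer there is one more tool, called by a JSON object that holds its "fn" and its "kwargs", one argument or row to a line. carry_out: Moves the arm, as the interface text tells. Its arguments: {"type":"object","properties":{"commands":{"type":"array","items":{"type":"number"}}},"required":["commands"]}

```bash
mkdir -p pics; ls; python3 - <<'E'
from station import robot, grab_frame, job
import cv2,pickle,numpy as np
F={}
for n in("scene","top"):
    f=grab_frame(n);F[n]=f;cv2.imwrite(f"pics/{n}0.png",f["image"][:,:,::-1]);print(n,f["vfov"],f["cx"],f["cy"],np.round(f["camera_from_world"],4).tolist())
pickle.dump(F,open("f0.pkl","wb"))
print(robot.get_obs(), robot.grasp_offset)
E
```

```text
pics
scene 55.415195840671345 325.23555890513103 199.8251760975235 [[-0.6196, 0.7849, -0.001, 369.1083], [0.6425, 0.5065, -0.575, -358.2688], [-0.4508, -0.357, -0.8181, 1251.2237], [0.0, 0.0, 0.0, 1.0]]
top 42.19917600165151 319.28547234200045 201.17221204093215 [[0.0116, -0.9999, 0.0027, -21.3096], [-0.9801, -0.0119, -0.1981, 615.1517], [0.1981, -0.0003, -0.9802, 1029.1532], [0.0, 0.0, 0.0, 1.0]]
{'time_s': 0.1, 'q': array([-1.39546419e+00,  5.28363338e-01,  1.43375970e+00,  3.25340887e-05,
        1.18137307e+00, -1.78508837e-01]), 'qvel': array([ 0.0017964 , -0.00118192, -0.00315856, -0.00183017,  0.00030165,
       -0.0004027 ]), 'joint_torque': array([ 7.30137776e-05, -4.43303490e+01, -1.78585678e+01, -2.00907480e-04,
        3.86893153e-03,  2.42360994e-05]), 'tool_pos': array([ 216.48481897, -585.64377132,  230.44211799]), 'orientation': array([-9.51704136e-04,  9.84390994e-01,  1.75992798e-01,  1.65548746e-05]), 'wrist_force': array([-0.05168616,  0.19491491, -1.08795522]), 'moment': array([-0.01939531,  0.0231481 , -0.02905302]), 'width': 1.001639830385308} 18.700000000000003
```

View pics/scene0.png

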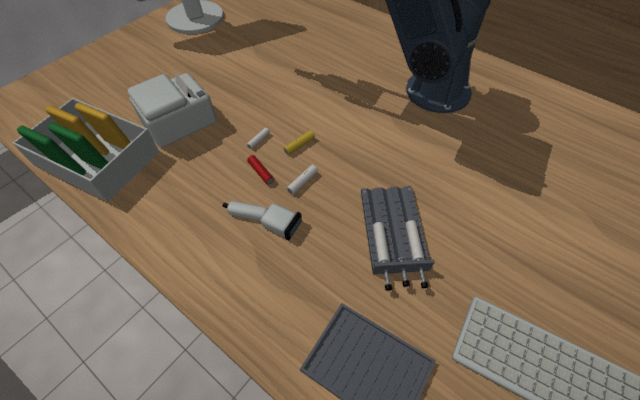

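View pics/top0.png

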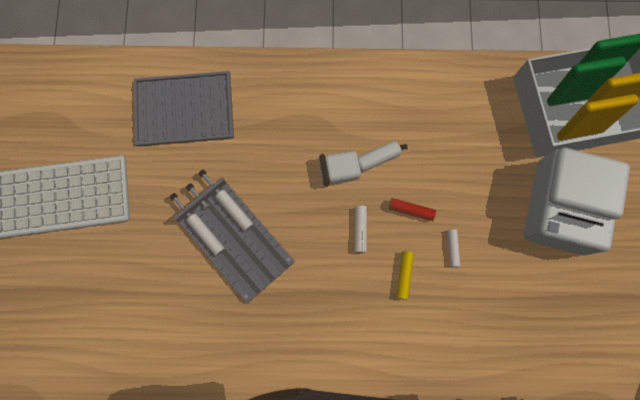

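The thick loose roll is at top (360,229) / scene (303,180). The slim one is at top (453,248) / scene (259,139). The tray is at top (234,240), with its stop at the upper left and its open front at the lower right. The scanner lies just above the thick roll in the top view.

```bash
cat > h.py <<'E'
import numpy as np,cv2
def cam(f):
    T=f["camera_from_world"];R=T[:3,:3];c=-R.T@T[:3,3];fl=200/np.tan(np.radians(f["vfov"])/2);return R,c,fl
def ray(f,p):
    R,c,fl=cam(f);d=R.T@np.array([(p[0]-f["cx"])/fl,(p[1]-f["cy"])/fl,1]);return c,d/np.linalg.norm(d)
def plane(f,p,z):
    c,d=ray(f,p);return c+d*(z-c[2])/d[2]
def tri(f,p,g,q):
    c,d=ray(f,p);e,k=ray(g,q);s=np.linalg.lstsq(np.c_[d,-k],e-c,rcond=None)[0]
    a=c+d*s[0];b=e+k*s[1];return (a+b)/2,np.linalg.norm(a-b)
def proj(f,X):
    R,c,fl=cam(f);v=R@(X-c);return v[:2]/v[2]*fl+[f["cx"],f["cy"]]
def roll(f,box,thr=None):
    "white elongated blob in box -> the two end midpoints, centroid, size"
    x0,y0,x1,y1=box;im=f["image"][y0:y1,x0:x1];hsv=cv2.cvtColor(im,cv2.COLOR_RGB2HSV)
    m=((hsv[...,1]<60)&(hsv[...,2]>(thr or 110))).astype(np.uint8)
    n,l,s,_=cv2.connectedComponentsWithStats(m);i=1+np.argmax(s[1:,4]);m=(l==i).astype(np.uint8)
    c=max(cv2.findContours(m,0,2)[0],key=cv2.contourArea)
    b=cv2.boxPoints(cv2.minAreaRect(c))+[x0,y0]
    e=sorted([(np.linalg.norm(b[i]-b[(i+1)%4]),i) for i in(0,1)])[0][1]
    A=(b[e]+b[(e+1)%4])/2;B=(b[(e+2)%4]+b[(e+3)%4])/2
    if A[1]>B[1]:A,B=B,A
    ys,xs=np.nonzero(m);return A,B,np.array([xs.mean()+x0,ys.mean()+y0]),cv2.minAreaRect(c)[1],len(xs)
E
python3 - <<'E'
import pickle;from h import *
F=pickle.load(open("f0.pkl","rb"));S,T=F["scene"],F["top"]
B={"thick":((345,198,376,262),(282,158,323,200)),"slim":((440,223,466,273),(243,122,274,155)),
"rollA":((182,210,228,258),(368,215,392,266)),"rollB":((212,186,256,234),(402,215,426,264))}
for n,(t,s) in B.items():
    a=roll(T,t);b=roll(S,s)
    C,g=tri(T,a[2],S,b[2]);
    print(n,[np.round(v,1) for v in a],[np.round(v,1) for v in b]);print("  tri",C.round(1),"gap",round(g,1))
    for nm,f,r in(("top",T,a),("sc",S,b)):
        P,Q=plane(f,r[0],C[2]),plane(f,r[1],C[2]);d=Q-P;print("  ",nm,P[:2].round(1),Q[:2].round(1),"mid",((P+Q)/2)[:2].round(1),"len",round(np.hypot(*d[:2]),1),"ang",round(np.degrees(np.arctan2(d[1],d[0])),2), "cen", plane(f,r[2],C[2])[:2].round(1))
im=T["image"];c1=cv2.resize(im[160:310,160:310],(600,600),interpolation=cv2.INTER_CUBIC)
c2=S["image"][170:295,345:445];c2=cv2.resize(c2,(480,600),interpolation=cv2.INTER_CUBIC)
o=cv2.resize(np.hstack([c1,c2]),(800,444));cv2.imwrite("pics/tray.png",o[:,:,::-1])
E
```

```text
thick [array([360.5, 206. ]), array([360.5, 251. ]), array([360.7, 229. ]), array([45., 11.]), np.int64(528)] [array([314.9, 165.8]), array([288.6, 188.8]), array([302. , 177.1]), array([ 7.6, 35. ]), np.int64(246)]
  tri [ 563.4 -104.5   20.1] gap 0.3
   top [ 614.1 -104.1] [ 515.8 -103.7] mid [ 564.9 -103.9] len 98.3 ang 179.76 cen [ 563.3 -104.4]
   sc [ 511.4 -102.4] [ 615.  -106.9] mid [ 563.2 -104.7] len 103.6 ang -2.45 cen [ 563.5 -104.7]
slim [array([452.3, 229.1]), array([455.6, 266.2]), array([454.1, 247.7]), array([37.3,  8.6]), np.int64(312)] [array([267. , 127.9]), array([248.2, 144.3]), array([257.7, 136. ]), array([ 4.9, 25. ]), np.int64(121)]
  tri [ 525.6 -305.5   18. ] gap 0.4
   top [ 566.  -303.2] [ 485.9 -306.9] mid [ 525.9 -305. ] len 80.2 ang -177.31 cen [ 525.5 -305.4]
   sc [ 484.4 -307.5] [ 566.3 -304.1] mid [ 525.4 -305.8] len 82.0 ang 2.4 cen [ 525.7 -305.7]
rollA [array([188.4, 213.5]), array([220.2, 251.2]), array([204.9, 233.1]), array([49.3, 12. ]), np.int64(557)] [array([377. , 221.8]), array([383.2, 261.1]), array([380.1, 241.3]), array([39.8, 10. ]), np.int64(380)]
  tri [571.7 198.7  16.8] gap 79.1
   top [593.5 271.1] [512.  197.8] mid [552.8 234.4] len 109.6 ang -138.01 cen [550.9 232.6]
   sc [554.4 130.5] [634.4 201.2] mid [594.4 165.9] len 106.8 ang 41.51 cen [595.5 166.7]
rollB [array([217. , 189.2]), array([248.9, 226.6]), array([233.7, 208.8]), array([49.2, 11.7]), np.int64(539)] [array([409.4, 219.9]), array([417.9, 259. ]), array([413.7, 239.4]), array([40. , 10.1]), np.int64(389)]
  tri [584.  199.7  62.6] gap 73.5
   top [638.4 202.2] [559.3 131.8] mid [598.9 167. ] len 105.9 ang -138.31 cen [596.7 165.1]
   sc [529.9 198.9] [605.4 265.8] mid [567.7 232.3] len 100.9 ang 41.57 cen [568.7 233.4]
```

View pics/tray.png

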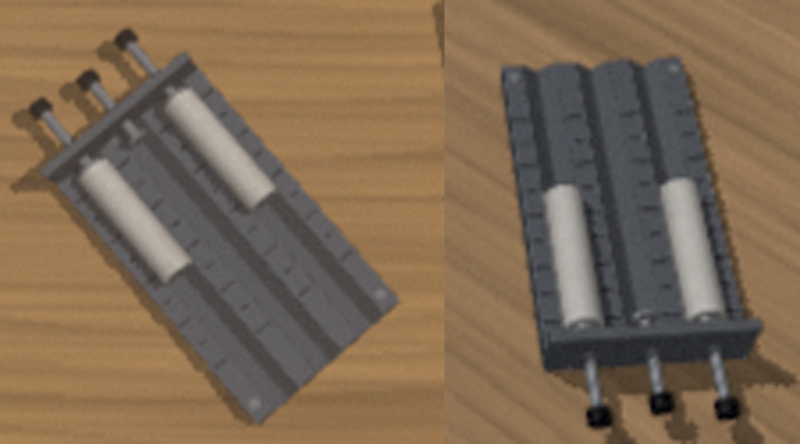

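The crop shows the tray from both sides. The middle trough is empty. The outer rolls are mirrored between the views (top right = scene left), so I'll swap that pairing. The front corner screws are at about top (288,260) and (246,296), and scene (365,192) and (410,189). I'll also re-measure with a softer threshold.

```bash
python3 - <<'E'
import pickle;from h import *
F=pickle.load(open("f0.pkl","rb"));S,T=F["scene"],F["top"]
B={"thick":((345,198,376,262),(282,158,323,200)),"slim":((440,223,466,273),(243,122,274,155)),
"right":((212,186,256,234),(368,215,392,266)),"left":((182,210,228,258),(402,215,426,264))}
M={}
for n,(t,s) in B.items():
  for th in (75,95,):
    a=roll(T,t,th);b=roll(S,s,th)
    C,g=tri(T,a[2],S,b[2]);
    C2,g2=tri(T,(a[0]+a[1])/2,S,(b[0]+b[1])/2)
    print(n,th,"tri",C.round(1),round(g,1),"rectmid",C2.round(1),round(g2,1),"px",np.round(a[3],1),np.round(b[3],1))
    z=13.3 if n=="thick" else 10.8 if n=="slim" else 23.3
    for nm,f,r in(("top",T,a),("sc",S,b)):
        P,Q=plane(f,r[0],z),plane(f,r[1],z);d=Q-P;M[n,nm]=(P+Q)/2
        print("  ",nm,"mid",M[n,nm][:2].round(1),"len",round(np.hypot(*d[:2]),1),"ang",round(np.degrees(np.arctan2(d[1],d[0]))%180,2), "cen", plane(f,r[2],z)[:2].round(1))
for p,q in(((288.3,259.9),(364.9,191.7)),((245.7,295.7),(409.9,189.4))):
    C,g=tri(T,p,S,q);print("screw",C.round(1),round(g,1),plane(T,p,15.7)[:2].round(1),plane(S,q,15.7)[:2].round(1))
for nm in("top","sc"):
    d=M["left",nm]-M["right",nm];print(nm,"mid of outer",((M["left",nm]+M["right",nm])/2)[:2].round(1),"sep",np.hypot(*d[:2]).round(1),"tray yaw",round(np.degrees(np.arctan2(-d[0],d[1])),2))
E
```

```text
thick 75 tri [ 564.8 -103.9   14.7] 0.9 rectmid [ 565.2 -104.1   14.3] 0.6 px [45. 11.] [10.  36.9]
   top mid [ 566.  -104.4] len 98.9 ang 179.76 cen [ 565.3 -104.5]
   sc mid [ 563.2 -104.4] len 110.4 ang 179.02 cen [ 563.8 -104.3]
thick 95 tri [ 564.3 -103.8   18.7] 0.6 rectmid [ 564.4 -103.6   18.7] 1.0 px [45. 11.] [ 9.1 35. ]
   top mid [ 566.  -104.4] len 98.9 ang 179.76 cen [ 565.3 -104.5]
   sc mid [ 559.9 -106.1] len 104.4 ang 177.49 cen [ 561.  -106.5]
slim 75 tri [ 525.8 -305.5   12.1] 0.5 rectmid [ 526.1 -305.5   11.9] 0.6 px [37.3  9.5] [ 7.7 26.3]
   top mid [ 526.7 -306. ] len 80.7 ang 2.7 cen [ 526.1 -306.1]
   sc mid [ 524.5 -306.1] len 86.8 ang 2.76 cen [ 524.9 -306.3]
slim 95 tri [ 525.4 -304.5   16.9] 0.0 rectmid [ 526.1 -305.2   15.9] 1.2 px [37.3  9.5] [ 6.7 25.8]
   top mid [ 526.7 -306. ] len 80.7 ang 2.7 cen [ 526.1 -306.1]
   sc mid [ 522.5 -309.8] len 83.5 ang 178.98 cen [ 521.6 -309.3]
right 75 tri [596.9 170.5  26. ] 14.1 rectmid [601.7 168.   33.4] 5.2 px [47. 43.] [50.1 21.8]
   top mid [602.9 172.1] len 103.9 ang 2.54 cen [594.1 177.1]
   sc mid [595.
[... 226 characters left out ...]
.9] len 108.3 ang 41.96 cen [600.  168.7]
left 75 tri [554.  224.7  27.4] 4.3 rectmid [548.6 229.2  31.2] 2.4 px [47. 45.] [23. 48.]
   top mid [549.6 232.1] len 102.0 ang 3.17 cen [555.4 223.6]
   sc mid [542.1 225.7] len 131.5 ang 30.7 cen [550.4 226. ]
left 95 tri [551.3 228.1  30.4] 3.7 rectmid [552.1 227.3  30.9] 5.6 px [52.2 20.6] [41.2 11.6]
   top mid [554.6 226.7] len 115.3 ang 38.84 cen [553.1 228. ]
   sc mid [544.6 227.5] len 109.3 ang 41.12 cen [546.1 228.8]
screw [495.1  51.9  13.1] 1.9 [495.3  50.9] [496.3  53.7]
screw [418.  140.8  15.8] 3.3 [418.7 139.3] [417.  142.1]
top mid of outer [581.1 197.3] sep 79.2 tray yaw 42.03
sc mid of outer [571.8 197.7] sep 80.7 tray yaw 42.38
```

Thick roll: centre (565, -104.3), triangulated height about 14.5 mm against an expected 13.25. Its axis is within 0.5° of world x. Tray yaw is about 41.8°. The corner screws triangulate at z of about 13–16 mm, which matches the tray's 15.7 mm edges. Next I'll write a move planner.

```bash
cat > go.py <<'E'
import sys,numpy as np
from scipy.spatial.transform import Rotation as Ro
from station import robot
def plan(x,y,z,yaw):
    o=robot.get_obs();q=o["orientation"];R=Ro.from_quat(np.r_[q[1:],q[0]])
    Rt=Ro.from_euler("z",yaw,degrees=True)*Ro.from_euler("x",180,degrees=True)
    print("pos",o["tool_pos"].round(1),"toolx",np.degrees(np.arctan2(R.as_matrix()[1,0],R.as_matrix()[0,0])).round(2),
     "turn",np.degrees((R.inv()*Rt).as_rotvec()).round(2),"shift",R.inv().apply(np.array([x,y,z])-o["tool_pos"]).round(1),"F",o["wrist_force"].round(1),"w",round(o["width"],3),"t",o["time_s"])
if __name__=="__main__":plan(*map(float,sys.argv[1:5]))
E
python3 go.py 565 -104.3 120 -0.5
```

```text
pos [ 216.5 -585.6  230.4] toolx 20.27 turn [-0.11 -0.   20.77] shift [ 493.7 -330.6  111.2] F [-0.1  0.2 -1.1] w 1.002 t 0.1
```

{"fn": "carry_out", "kwargs": {
  "commands": [0,0,20.8,493.7,-330.6,30,1,0,0,20.8,493.7,-330.6,30,1,0,0,20.8,493.7,-330.6,30,1,0,0,20.8,493.7,-330.6,30,1,0,0,20.8,493.7,-330.6,30,1,0,0,20.8,493.7,-330.6,30,1,0,0,20.8,493.7,-330.6,30,1,0,0,20.8,493.7,-330.6,30,1]
}}

```text
time_s: 1.1
tool_pos: [510.4, -180.1, 205.8]
orientation: [-0.0, 1.0, -0.005, -0.0]
wrist_force: [-0.5, 0.6, 0.8]
width: 0.998
```

```bash
python3 go.py 565 -104.3 60 -0.5
```

```text
pos [ 510.4 -180.1  205.8] toolx -0.53 turn [-0.    0.01 -0.03] shift [ 54.  -76.3 145.8] F [-0.5  0.6  0.8] w 0.998 t 1.1
```

{"fn": "carry_out", "kwargs": {
  "commands": [0,0,0,54,-76.3,60,1,0,0,0,54,-76.3,60,1,0,0,0,54,-76.3,110,1,0,0,0,54,-76.3,145,1,0,0,0,54,-76.3,145,1,0,0,0,54,-76.3,145,1]
}}

```text
time_s: 1.85
tool_pos: [564.9, -106.5, 61.9]
orientation: [0.0, 1.0, -0.005, 0.001]
wrist_force: [0.3, 0.1, 0.2]
width: 0.998
```

```bash
python3 go.py 565 -104.3 6 -0.5
```

```text
pos [ 564.9 -106.5   61.9] toolx -0.54 turn [ 0.03 -0.07 -0.04] shift [ 0.  -2.2 55.9] F [0.3 0.1 0.2] w 0.998 t 1.85
```

{"fn": "carry_out", "kwargs": {
  "commands": [0,0,0,0,-2,30,1,0,0,0,0,-2,50,1,0,0,0,0,-2,50,1,0,0,0,0,-2,50,1]
}}

```text
time_s: 2.35
tool_pos: [565.5, -104.7, 12.9]
orientation: [0.001, 1.0, -0.005, 0.002]
wrist_force: [0.6, -0.0, 0.4]
width: 1.001
```

```bash
python3 go.py 565 -104.3 6 -0.5;  python3 - <<'E'
from station import grab_frame
import cv2,numpy as np
a=grab_frame("scene")["image"][130:230,250:370];b=grab_frame("top")["image"][170:290,300:420]
o=np.hstack([cv2.resize(a,(480,400)),cv2.resize(b,(320,400))[:, :]])
cv2.imwrite("pics/grasp.png",o[:,:,::-1])
E
```

```text
pos [ 565.5 -104.7   12.9] toolx -0.54 turn [ 0.07 -0.18 -0.04] shift [-0.5 -0.4  6.9] F [ 0.6 -0.   0.4] w 1.001 t 2.35
```

View pics/grasp.png

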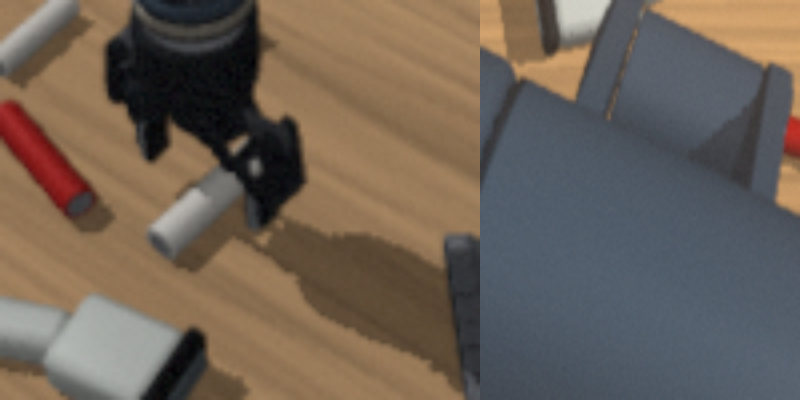

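The open fingers straddle the roll, and the scanner and red roll are clear. I'll lower the last few millimetres and close.

{"fn": "carry_out", "kwargs": {
  "commands": [0,0,0,0,0,6.5,1,0,0,0,0,0,6.5,1,0,0,0,0,0,6.5,0.2,0,0,0,0,0,6.5,0.1,0,0,0,0,0,6.5,0,0,0,0,0,0,6.5,0,0,0,0,0,0,6.5,0,0,0,0,0,0,6.5,0]
}}

```text
time_s: 3.45
tool_pos: [564.3, -104.0, 4.9]
orientation: [-0.0, 1.0, -0.005, 0.0]
wrist_force: [-0.4, 0.3, 4.3]
width: 0.284
```

```bash
python3 go.py 565 -104.3 80 -0.5
```

```text
pos [ 564.3 -104.     4.9] toolx -0.53 turn [-0.   -0.01 -0.03] shift [  0.7   0.3 -75.1] F [-0.4  0.3  4.3] w 0.284 t 3.45
```

{"fn": "carry_out", "kwargs": {
  "commands": [0,0,0,0,0,-20,0,0,0,0,0,0,-60,0,0,0,0,0,0,-75,0,0,0,0,0,0,-75,0,0,0,0,0,0,-75,0]
}}

```text
time_s: 4.08
tool_pos: [563.2, -103.7, 78.3]
orientation: [-0.0, 1.0, -0.005, -0.001]
wrist_force: [-0.2, -0.3, -3.6]
width: 0.285
```

```bash
python3 - <<'E'
from station import grab_frame
from h import *
import pickle
s=grab_frame("scene");t=grab_frame("top");pickle.dump((s,t),open("f1.pkl","wb"))
a=s["image"][100:220,240:400]
cv2.imwrite("pics/lift.png",cv2.resize(a,(640,480))[:,:,::-1])
# tray: lateral from outer rolls (bright core) and screws
F=pickle.load(open("f0.pkl","rb"));S,T=F["scene"],F["top"]
yaw=np.radians(41.8);u=np.array([np.cos(yaw),np.sin(yaw)]);v=np.array([-u[1],u[0]])
for th in(105,115,130,140):
  L=[]
  for n,bt,bs in(("R",(212,186,256,234),(368,215,392,266)),("L",(182,210,228,258),(402,215,426,264))):
    for f,b in((T,bt),(S,bs)):
        r=roll(f,b,th);P,Q=plane(f,r[0],23.3)[:2],plane(f,r[1],23.3)[:2];d=(P-Q)*np.sign((P-Q)@u);L.append((n,np.round(((P+Q)/2)@v,1),np.round(((P+Q)/2)@u,1),np.degrees(np.arctan2(d[1],d[0])).round(1),np.hypot(*d).round(0)))
  print(th,L)
for p,f in(((288.3,259.9),T),((245.7,295.7),T),((364.9,191.7),S),((409.9,189.4),S)):
  X=plane(f,p,15.7)[:2];print(X@u,X@v)
E
```

```text
105 [('R', np.float64(-274.6), np.float64(567.7), np.float64(41.1), np.float64(110.0)), ('R', np.float64(-274.3), np.float64(557.3), np.float64(42.0), np.float64(106.0)), ('L', np.float64(-194.0), np.float64(567.4), np.float64(41.7), np.float64(110.0)), ('L', np.float64(-193.2), np.float64(557.9), np.float64(41.4), np.float64(109.0))]
115 [('R', np.float64(-274.8), np.float64(567.0), np.float64(41.1), np.float64(108.0)), ('R', np.float64(-273.7), np.float64(556.3), np.float64(41.0), np.float64(104.0)), ('L', np.float64(-194.3), np.float64(566.7), np.float64(41.7), np.float64(109.0)), ('L', np.float64(-193.8), np.float64(556.8), np.float64(42.3), np.float64(106.0))]
130 [('R', np.float64(-274.8), np.float64(565.2), np.float64(41.9), np.float64(103.0)), ('R', np.float64(-274.4), np.float64(555.7), np.float64(41.6), np.float64(102.0)), ('L', np.float64(-194.5), np.float64(564.8), np.float64(41.7), np.float64(103.0)), ('L', np.float64(-193.7), np.float64(555.1), np.float64(41.2), np.float64(102.0))]
140 [('R', np.float64(-275.1), np.float64(564.6), np.float64(41.9), np.float64(101.0)), ('R', np.float64(-274.9), np.float64(555.5), np.float64(42.0), np.float64(101.0)), ('L', np.float64(-194.8), np.float64(564.5), np.float64(41.7), np.float64(101.0)), ('L', np.float64(-193.9), np.float64(555.9), np.float64(41.4), np.float64(100.0))]
403.19579019287147 -292.1628467257661
404.97846529335936 -175.24987530012098
405.7429308419706 -290.7943358832643
405.61456671437384 -172.0065496980203
```

View pics/lift.png

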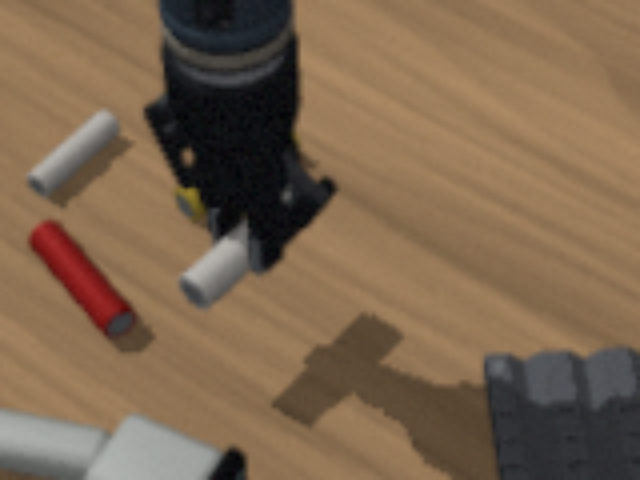

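The roll is held level in the gripper, and nothing else moved. The middle trough axis lies at (495,129) for tray x of about -55, with yaw 41.5°. The outer rolls measure 80.5 mm apart against an expected 80 mm.

```bash
python3 go.py 494.9 129.1 60 41.5
```

```text
pos [ 563.2 -103.7   78.1] toolx -0.53 turn [ -0.12   0.13 -42.03] shift [ -70.4 -232.1   18.6] F [-0.2 -0.8 -4. ] w 0.283 t 4.175
```

{"fn": "carry_out", "kwargs": {
  "commands": [0,0,-42,-70.4,-232.1,0,0,0,0,-42,-70.4,-232.1,0,0,0,0,-42,-70.4,-232.1,0,0,0,0,-42,-70.4,-232.1,0,0,0,0,-42,-70.4,-232.1,18,0,0,0,-42,-70.4,-232.1,18,0,0,0,-42,-70.4,-232.1,18,0,0,0,-42,-70.4,-232.1,18,0]
}}

```text
time_s: 5.18
tool_pos: [496.7, 127.9, 61.9]
orientation: [0.0, 0.936, 0.353, 0.0]
wrist_force: [-1.0, 0.4, -3.1]
width: 0.285
```

```bash
python3 go.py 494.9 129.1 24 41.5; python3 - <<'E'
from station import grab_frame
from h import *
a=grab_frame("scene")["image"][130:290,330:450];b=grab_frame("top")["image"][170:310,160:300]
cv2.imwrite("pics/over.png",np.hstack([cv2.resize(a,(360,480)),cv2.resize(b,(440,480))])[:,:,::-1])
E
```

```text
pos [496.7 127.9  61.9] toolx 41.38 turn [ 0.03 -0.04 -0.12] shift [-0.5 -2.1 37.9] F [-1.   0.4 -3.1] w 0.285 t 5.175
```

View pics/over.png

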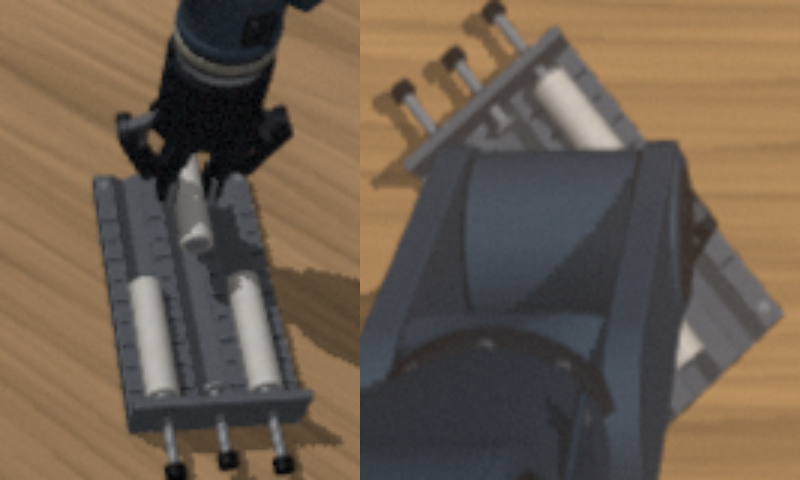

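The roll hangs over the middle trough, aligned along it and clear of the outer rolls. I'll lower it in stages.

{"fn": "carry_out", "kwargs": {
  "commands": [0,0,0,-0.5,-1.8,15,0,0,0,0,-0.5,-1.8,30,0,0,0,0,-0.5,-1.8,40,0,0,0,0,-0.5,-1.8,42,0,0,0,0,-0.5,-1.8,42,0]
}}

```text
time_s: 5.9
tool_pos: [494.4, 129.7, 19.3]
orientation: [-0.0, 0.935, 0.354, -0.0]
wrist_force: [0.3, -0.4, -3.5]
width: 0.285
```

```bash
python3 go.py 494.9 129.1 17 41.5
```

```text
pos [494.4 129.7  19.3] toolx 41.48 turn [-0.01  0.02 -0.02] shift [-0.   0.8  2.3] F [ 0.3 -0.4 -3.5] w 0.285 t 5.9
```

{"fn": "carry_out", "kwargs": {
  "commands": [0,0,0,0,0.5,2,0,0,0,0,0,0.5,2,0,0,0,0,0,0.5,2,0]
}}

```text
time_s: 6.28
tool_pos: [494.9, 129.3, 17.8]
orientation: [0.0, 0.935, 0.354, 0.0]
wrist_force: [-0.7, -0.1, -3.0]
width: 0.283
```

{"fn": "carry_out", "kwargs": {
  "commands": [0,0,0,0,0,1.2,0,0,0,0,0,0,1.2,0,0,0,0,0,0,1.2,0]
}}

```text
time_s: 6.65
tool_pos: [494.7, 129.3, 16.4]
orientation: [-0.0, 0.935, 0.354, -0.0]
wrist_force: [0.7, 0.2, -3.4]
width: 0.283
```

{"fn": "carry_out", "kwargs": {
  "commands": [0,0,0,0,0,0.4,0,0,0,0,0,0,0.4,0.4,0,0,0,0,0,0.4,0.5,0,0,0,0,0,0.4,0.6,0,0,0,0,0,0.4,0.6,0,0,0,0,0,0.4,0.6]
}}

```text
time_s: 7.4
tool_pos: [494.8, 129.3, 16.1]
orientation: [0.0, 0.935, 0.354, 0.0]
wrist_force: [-0.3, 0.2, -0.5]
width: 0.599
```

{"fn": "carry_out", "kwargs": {
  "commands": [0,0,0,0,0,-20,0.6,0,0,0,0,0,-50,0.6,0,0,0,0,0,-60,0.6,0,0,0,0,0,-60,0.3,0,0,0,-100,0,-60,0,0,0,0,-160,0,-60,0,0,0,0,-160,0,-60,0,0,0,0,-160,0,-60,0]
}}

```text
time_s: 8.4
tool_pos: [371.7, 22.9, 75.3]
orientation: [-0.002, 0.936, 0.352, -0.002]
wrist_force: [0.9, 1.1, 0.4]
width: -0.003
```

```bash
python3 - <<'E'
from station import grab_frame
from h import *
import pickle
S=grab_frame("scene");T=grab_frame("top");pickle.dump((S,T),open("f2.pkl","wb"))
a=S["image"][130:290,330:450];b=T["image"][170:310,160:300]
cv2.imwrite("pics/placed.png",np.hstack([cv2.resize(a,(360,480)),cv2.resize(b,(440,480))])[:,:,::-1])
E
python3 go.py 0 0 0 41.5
```

```text
pos [375.5  23.1  75.6] toolx 41.41 turn [ 0.01 -0.01 -0.09] shift [-297.  -231.    75.5] F [0.7 0.3 0.1] w -0.001 t 8.5
```

View pics/placed.png

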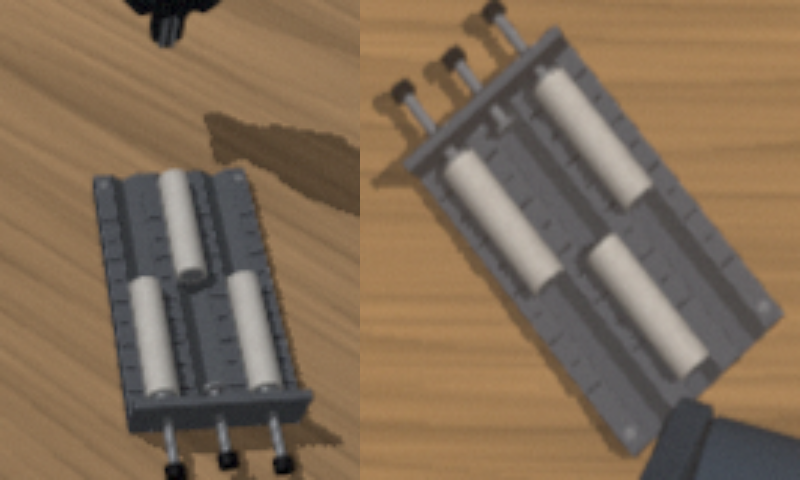

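The roll lies seated in the front of the middle trough. The middle disc shows at about (503,118) in the right pane. Next I'll measure the gap from the roll's end to the disc, and where the roll's front end is for the push.

```bash
python3 - <<'E'
from h import *
import pickle
S,T=pickle.load(open("f2.pkl","rb"))
yaw=np.radians(41.5);u=np.array([np.cos(yaw),np.sin(yaw)]);v=np.array([-u[1],u[0]])
B={"mid":((228,230,276,286),(380,180,402,230)),"R":((212,186,256,234),(368,215,392,266)),"L":((182,210,228,258),(402,215,426,264))}
for n,(t,s) in B.items():
  for f,b in((T,t),(S,s)):
    r=roll(f,b,135);P,Q=plane(f,r[0],23.3)[:2],plane(f,r[1],23.3)[:2];d=(P-Q)*np.sign((P-Q)@u)
    print(n,"u",sorted([round(P@u,1),round(Q@u,1)]),"v",round((P+Q)@v/2,1),"yaw",np.degrees(np.arctan2(d[1],d[0])).round(2))
for z in(23.3,30):print("disc",z,[ (round(plane(T,p,z)[:2]@u,1),round(plane(T,p,z)[:2]@v,1)) for p in((205.5,203),(207.1,205.6))],"sc",[round(plane(S,p,z)[:2]@u,1) for p in((400.7,258.7),)])
# profile of brightness along middle trough axis
for nm,f in(("top",T),("sc",S)):
  g=cv2.cvtColor(f["image"],cv2.COLOR_RGB2GRAY).astype(np.float32)
  for z in(23.3,):
    out=[]
    for a in range(505,625,3):
      p=proj(f,np.r_[a*u+(-231.2)*v,z]);out.append((a,int(cv2.remap(g,np.float32([[p[0]]]),np.float32([[p[1]]]),1)[0,0])))
    print(nm,out)
E
```

```text
mid u [np.float64(408.0), np.float64(508.7)] v -232.9 yaw 41.38
mid u [np.float64(398.2), np.float64(500.6)] v -232.6 yaw 42.18
R u [np.float64(515.4), np.float64(617.9)] v -272.0 yaw 41.51
R u [np.float64(506.2), np.float64(607.6)] v -271.6 yaw 41.53
L u [np.float64(514.4), np.float64(617.3)] v -191.6 yaw 41.7
L u [np.float64(505.2), np.float64(606.9)] v -190.9 yaw 41.13
disc 23.3 [(np.float64(616.2), np.float64(-233.2)), (np.float64(609.4), np.float64(-232.3))] sc [np.float64(607.8)]
disc 30 [(np.float64(614.2), np.float64(-233.5)), (np.float64(607.4), np.float64(-232.6))] sc [np.float64(611.0)]
top [(505, 181), (508, 156), (511, 84), (514, 83), (517, 86), (520, 87), (523, 87), (526, 87), (529, 87), (532, 83), (535, 85), (538, 87), (541, 86), (544, 86), (547, 85), (550, 84), (553, 83), (556, 85), (559, 85), (562, 87), (565, 83), (568, 83), (571, 83), (574, 84), (577, 83), (580, 84), (583, 84), (586, 83), (589, 83), (592, 81), (595, 83), (598, 83), (601, 84), (604, 82), (607, 81), (610, 101), (613, 117), (616, 123), (619, 125), (622, 124)]
sc [(505, 62), (508, 62), (511, 66), (514, 57), (517, 46), (520, 46), (523, 52), (526, 76), (529, 83), (532, 80), (535, 81), (538, 83), (541, 82), (544, 84), (547, 83), (550, 83), (553, 84), (556, 82), (559, 82), (562, 84), (565, 84), (568, 82), (571, 83), (574, 83), (577, 81), (580, 83), (583, 84), (586, 83), (589, 82), (592, 84), (595, 84), (598, 83), (601, 84), (604, 97), (607, 85), (610, 97), (613, 105), (616, 84), (619, 77), (622, 57)]
```

The travel to the disc is about 100 mm, from the roll end at u≈508 to the disc at u≈608 in the same view. I'll come down behind the roll with closed fingers.

```bash
python3 go.py 436.6 76.9 19 41.5
```

```text
pos [375.5  23.1  75.6] toolx 41.41 turn [ 0.01 -0.01 -0.09] shift [81.3  0.1 56.6] F [0.7 0.3 0.1] w -0.001 t 8.5
```

{"fn": "carry_out", "kwargs": {
  "commands": [0,0,0,60,0,0,0,0,0,0,81,0,0,0,0,0,0,81,0,0,0,0,0,0,81,0,35,0,0,0,0,81,0,56.5,0,0,0,0,81,0,56.5,0,0,0,0,81,0,56.5,0]
}}

```text
time_s: 9.38
tool_pos: [435.3, 77.0, 19.8]
orientation: [-0.0, 0.935, 0.354, -0.0]
wrist_force: [0.4, -0.5, -0.4]
width: -0.001
```

```bash
python3 go.py 436.6 76.9 19 41.5
```

```text
pos [435.3  77.   19.8] toolx 41.48 turn [-0.01  0.01 -0.02] shift [0.9 0.9 0.8] F [ 0.4 -0.5 -0.4] w -0.001 t 9.375
```

{"fn": "carry_out", "kwargs": {
  "commands": [0,0,0,4,0,0.5,0,0,0,0,8,0,0.5,0,0,0,0,11,0,0.5,0,0,0,0,14,0,0.5,0,0,0,0,17,0,0.5,0,0,0,0,20,0,0.5,0,0,0,0,23,0,0.5,0,0,0,0,26,0,0.5,0]
}}

```text
time_s: 10.38
tool_pos: [454.7, 94.3, 18.9]
orientation: [-0.0, 0.935, 0.354, -0.0]
wrist_force: [-1.1, 0.4, 0.5]
width: 0.001
```

{"fn": "carry_out", "kwargs": {
  "commands": [0,0,0,3,0,0,0,0,0,0,6,0,0,0,0,0,0,9,0,0,0,0,0,0,12,0,0,0,0,0,0,15,0,0,0,0,0,0,18,0,0,0,0,0,0,21,0,0,0,0,0,0,24,0,0,0]
}}

```text
time_s: 11.38
tool_pos: [473.1, 110.3, 19.0]
orientation: [-0.0, 0.935, 0.354, -0.0]
wrist_force: [-0.4, -0.3, 0.2]
width: -0.0
```

{"fn": "carry_out", "kwargs": {
  "commands": [0,0,0,3,0,0,0,0,0,0,6,0,0,0,0,0,0,9,0,0,0,0,0,0,12,0,0,0,0,0,0,15,0,0,0,0,0,0,18,0,0,0,0,0,0,21,0,0,0,0,0,0,24,0,0,0]
}}

```text
time_s: 12.38
tool_pos: [491.1, 126.1, 19.0]
orientation: [-0.0, 0.935, 0.354, 0.0]
wrist_force: [-0.9, -0.1, 0.4]
width: 0.002
```

```bash
python3 - <<'E'
from station import grab_frame,robot
from h import *
o=robot.get_obs();print(o["tool_pos"].round(1),o["wrist_force"].round(2))
S=grab_frame("scene")
yaw=np.radians(41.5);u=np.array([np.cos(yaw),np.sin(yaw)]);v=np.array([-u[1],u[0]]);print("tcp u,v",o["tool_pos"][:2]@u,o["tool_pos"][:2]@v)
cv2.imwrite("pics/push.png",cv2.resize(S["image"][160:290,340:450],(550,600))[:,:,::-1])
E
```

```text
[491.1 126.1  19. ] [-0.89 -0.05  0.39]
tcp u,v 451.4337975181444 -230.96685984408296
```

View pics/push.png

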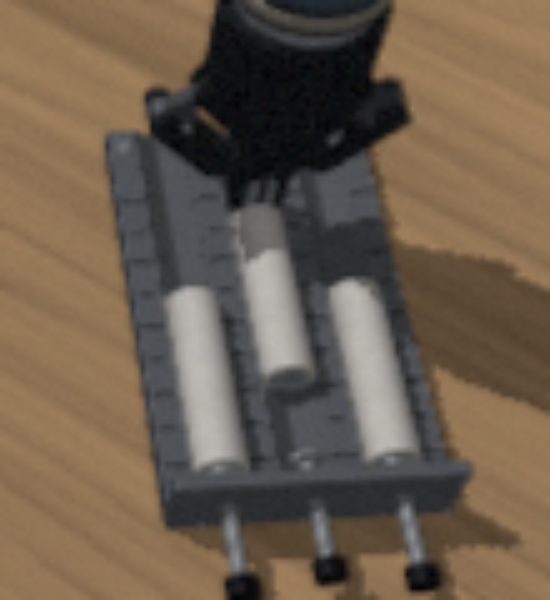

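The closed fingers are pushing the roll along the groove, and the rolling resistance is about 1 N. The remaining gap is about 45 mm: roll end at (288,378), disc at (302,458) in the crop. I'll continue, then creep.

{"fn": "carry_out", "kwargs": {
  "commands": [0,0,0,3,0,0,0,0,0,0,6,0,0,0,0,0,0,9,0,0,0,0,0,0,12,0,0,0,0,0,0,15,0,0,0,0,0,0,18,0,0,0,0,0,0,21,0,0,0,0,0,0,24,0,0,0]
}}

```text
time_s: 13.42
tool_pos: [509.1, 142.0, 19.0]
orientation: [-0.0, 0.935, 0.354, -0.0]
wrist_force: [-1.3, -1.0, 1.3]
width: -0.005
```

```bash
python3 - <<'E'
from station import grab_frame,robot
from h import *
S=grab_frame("scene")
o=robot.get_obs();print(o["tool_pos"].round(1),o["wrist_force"].round(2))
yaw=np.radians(41.5);u=np.array([np.cos(yaw),np.sin(yaw)])
cv2.imwrite("pics/push2.png",cv2.resize(S["image"][225:275,375:430],(770,600),interpolation=cv2.INTER_CUBIC)[:,:,::-1])
# px per mm along axis near the disc
print(o["tool_pos"][:2]@u,[proj(S,np.r_[a*u-232*np.array([-u[1],u[0]]),23.3]).round(1).tolist() for a in(580,600)])
E
```

```text
[509.6 142.3  19. ] [-1.18 -0.31  0.07]
475.9228835511199 [[397.8, 248.0], [399.2, 255.7]]
```

View pics/push2.png

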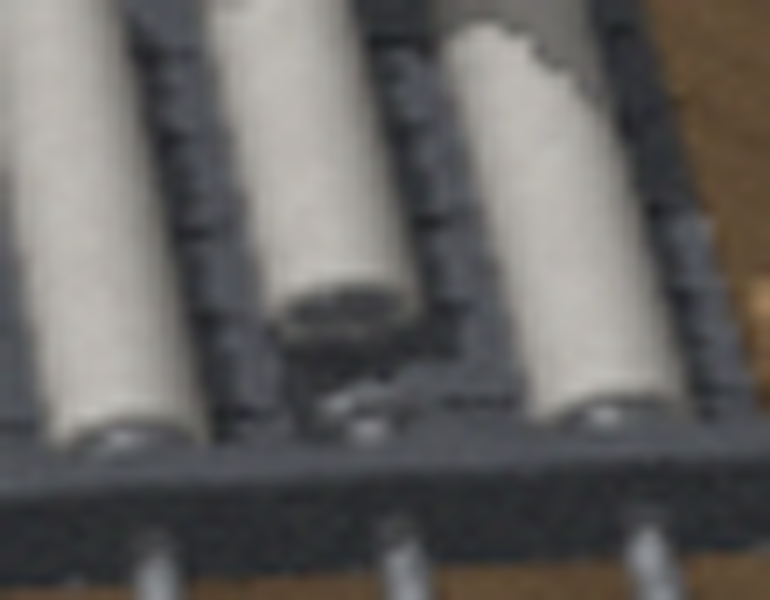

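The gap is now about 20 mm, with the roll face centre at about (345,315) and the disc at about (360,408). I'll advance 12 mm, then creep.

{"fn": "carry_out", "kwargs": {
  "commands": [0,0,0,2,0,0,0,0,0,0,4,0,0,0,0,0,0,6,0,0,0,0,0,0,8,0,0,0,0,0,0,10,0,0,0,0,0,0,11,0,0,0,0,0,0,12,0,0,0]
}}

```text
time_s: 14.35
tool_pos: [517.9, 149.9, 19.0]
orientation: [-0.0, 0.935, 0.354, -0.0]
wrist_force: [-1.8, -0.8, 0.8]
width: 0.002
```

{"fn": "carry_out", "kwargs": {
  "commands": [0,0,0,0.5,0,0,0,0,0,0,1,0,0,0]
}}

```text
time_s: 14.6
tool_pos: [518.7, 150.5, 19.0]
orientation: [-0.0, 0.935, 0.354, -0.0]
wrist_force: [-0.9, -1.0, 0.4]
width: 0.002
```

{"fn": "carry_out", "kwargs": {
  "commands": [0,0,0,0.5,0,0,0,0,0,0,1,0,0,0]
}}

```text
time_s: 14.85
tool_pos: [519.4, 151.2, 19.0]
orientation: [-0.0, 0.935, 0.354, -0.0]
wrist_force: [-0.6, 0.3, 0.5]
width: 0.001
```

{"fn": "carry_out", "kwargs": {
  "commands": [0,0,0,0.5,0,0,0,0,0,0,1,0,0,0]
}}

```text
time_s: 15.1
tool_pos: [520.2, 151.9, 19.0]
orientation: [-0.0, 0.935, 0.354, -0.0]
wrist_force: [-1.1, -0.8, 1.0]
width: -0.001
```

{"fn": "carry_out", "kwargs": {
  "commands": [0,0,0,0.5,0,0,0,0,0,0,1,0,0,0]
}}

```text
time_s: 15.35
tool_pos: [521.0, 152.5, 19.0]
orientation: [-0.0, 0.935, 0.354, -0.0]
wrist_force: [-1.6, -0.5, 1.0]
width: -0.002
```

{"fn": "carry_out", "kwargs": {
  "commands": [0,0,0,0.4,0,0,0,0,0,0,0.8,0,0,0]
}}

```text
time_s: 15.6
tool_pos: [521.5, 153.1, 19.0]
orientation: [-0.0, 0.935, 0.354, -0.0]
wrist_force: [-0.9, -1.1, 0.6]
width: -0.001
```

{"fn": "carry_out", "kwargs": {
  "commands": [0,0,0,0.4,0,0,0,0,0,0,0.8,0,0,0]
}}

```text
time_s: 15.85
tool_pos: [522.2, 153.6, 19.0]
orientation: [-0.0, 0.935, 0.354, -0.0]
wrist_force: [-1.5, -0.5, 0.9]
width: 0.003
```

{"fn": "carry_out", "kwargs": {
  "commands": [0,0,0,0.4,0,0,0,0,0,0,0.8,0,0,0]
}}

```text
time_s: 16.1
tool_pos: [522.8, 154.1, 19.0]
orientation: [0.0, 0.935, 0.354, 0.0]
wrist_force: [-1.4, -0.8, 0.3]
width: 0.003
```

{"fn": "carry_out", "kwargs": {
  "commands": [0,0,0,0.4,0,0,0,0,0,0,0.8,0,0,0]
}}

```text
time_s: 16.35
tool_pos: [523.4, 154.7, 19.0]
orientation: [-0.0, 0.935, 0.354, 0.0]
wrist_force: [-1.3, -0.2, 0.8]
width: 0.002
```

{"fn": "carry_out", "kwargs": {
  "commands": [0,0,0,0.4,0,0,0,0,0,0,0.8,0,0,0]
}}

```text
time_s: 16.6
tool_pos: [524.0, 155.2, 19.0]
orientation: [0.0, 0.935, 0.354, 0.0]
wrist_force: [-1.6, -1.0, -0.0]
width: -0.001
```

{"fn": "carry_out", "kwargs": {
  "commands": [0,0,0,0.4,0,0,0,0,0,0,0.8,0,0,0]
}}

```text
time_s: 16.85
tool_pos: [524.5, 155.6, 19.0]
orientation: [0.0, 0.935, 0.354, -0.0]
wrist_force: [-1.7, -0.5, 0.5]
width: -0.005
```

{"fn": "carry_out", "kwargs": {
  "commands": [0,0,0,0.4,0,0,0,0,0,0,0.8,0,0,0]
}}

```text
time_s: 17.1
tool_pos: [524.4, 155.7, 19.0]
orientation: [0.0, 0.935, 0.354, -0.001]
wrist_force: [-3.3, -4.0, 2.7]
width: -0.0
```

Contact: force along the push jumped to about 5 N and the advance stopped. I'll hold one row to confirm.

{"fn": "carry_out", "kwargs": {
  "commands": [0,0,0,0.1,0,0,0]
}}

```text
time_s: 17.23
tool_pos: [524.5, 155.7, 19.0]
orientation: [0.0, 0.935, 0.354, -0.001]
wrist_force: [-2.8, -5.0, 1.6]
width: 0.002
```

Steady at about 5.4 N, well under 15 N and well above friction. I'll back off gently along the groove and then rise.

{"fn": "carry_out", "kwargs": {
  "commands": [0,0,0,-1,0,0,0,0,0,0,-4,0,0,0,0,0,0,-15,0,0,0,0,0,0,-30,0,0,0,0,0,0,-50,0,-30,0,0,0,0,-90,0,-90,0,0,0,0,-90,0,-130,0,0,0,0,-90,0,-130,0]
}}

```text
time_s: 18.23
tool_pos: [459.0, 95.9, 152.1]
orientation: [0.001, 0.935, 0.353, 0.004]
wrist_force: [-0.2, 0.2, 0.5]
width: -0.001
```

{"fn": "carry_out", "kwargs": {
  "commands": [0,0,0,-40,60,-40,0,0,0,0,-40,110,-40,0,0,0,0,-40,110,-40,0,0,0,0,-40,110,-40,0]
}}

```text
time_s: 18.73
tool_pos: [499.4, -12.2, 187.7]
orientation: [-0.001, 0.935, 0.353, -0.001]
wrist_force: [0.5, 0.8, -0.5]
width: 0.0
```

```bash
python3 - <<'E'
from station import grab_frame,robot
from h import *
S=grab_frame("scene");T=grab_frame("top");o=robot.get_obs();print(o["tool_pos"].round(1),o["wrist_force"].round(2),o["time_s"],np.abs(o["qvel"]).max())
yaw=np.radians(41.5);u=np.array([np.cos(yaw),np.sin(yaw)]);v=np.array([-u[1],u[0]])
B={"mid":((198,195,245,250),(385,210,408,262)),"R":((212,186,256,234),(368,215,392,266)),"L":((182,210,228,258),(402,215,426,264))}
for n,(t,s) in B.items():
  for f,b in((T,t),(S,s)):
    r=roll(f,b,135);P,Q=plane(f,r[0],23.3)[:2],plane(f,r[1],23.3)[:2];d=(P-Q)*np.sign((P-Q)@u)
    print(n,"u",sorted([round(P@u,1),round(Q@u,1)]),"v",round((P+Q)@v/2,1),"yaw",np.degrees(np.arctan2(d[1],d[0])).round(2))
a=cv2.resize(S["image"][205:275,360:435],(400,400),interpolation=cv2.INTER_CUBIC);b=cv2.resize(T["image"][170:310,160:300],(400,400),interpolation=cv2.INTER_CUBIC)
cv2.imwrite("pics/final.png",np.hstack([a,b])[:,:,::-1])
E
```

```text
[498.8 -11.1 187.7] [-0.59 -0.41 -0.41] 18.825 0.012554250624885337
mid u [np.float64(509.0), np.float64(621.5)] v -231.6 yaw 41.81
mid u [np.float64(501.6), np.float64(602.1)] v -231.3 yaw 41.27
R u [np.float64(515.1), np.float64(622.5)] v -271.9 yaw 41.51
R u [np.float64(506.2), np.float64(607.6)] v -271.6 yaw 41.53
L u [np.float64(514.2), np.float64(617.3)] v -191.5 yaw 41.21
L u [np.float64(506.8), np.float64(607.0)] v -190.8 yaw 41.05
```

View pics/final.png

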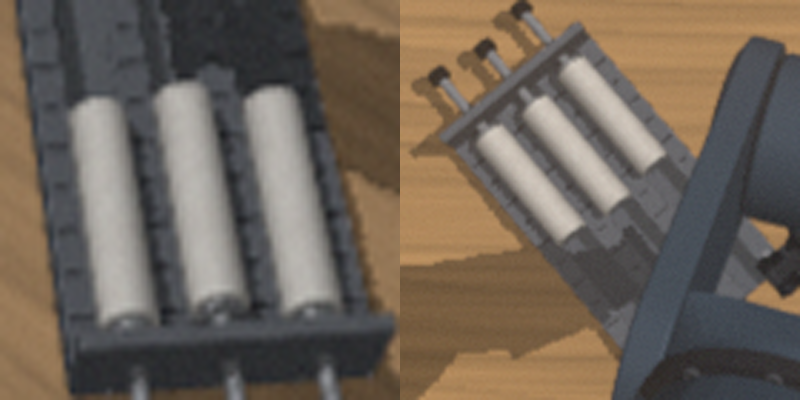

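The roll lies along the middle trough against its disc, midway between the two undisturbed outer rolls. The arm is clear, so I'll hand in.

```bash
python3 -c "
from station import job
print(job.hand_in())"
```

```text
the job is handed in; nothing more can be done
None
```

I laid the thick roll in the front half of the middle trough and pushed it back with closed fingers until it touched the stop disc. Then I backed off, moved clear and handed the job in at about 19 s; no verdict was reported.

- **Push:** sliding took about 1–2 N. At the stop the wrist force rose to about 5.4 N along the groove and the advance stopped. That is well under the 15 N limit.
- **Final position:** the roll sits midway between the outer rolls, within about 0.3 mm sideways and about 0.5° of the trough direction. In the last picture it lies up against its disc. I did not measure the final gap to the disc directly, and I judged that it is seated in the V by eye.
- **Other rolls and scanner:** the outer rolls read within about 2 mm of their earlier positions. One reading, the far end of the right roll in the top view, differed by 4.6 mm. Its near end and the other view were unchanged, so I put that down to the colour mask picking up the disc. I did not re-measure the slim roll or the scanner at the end, but the arm did not go near them after the pick.
- **Disagreements between views:** the two cameras differ by about 9 mm along the trough, more than the stated calibration error. I therefore used gaps within a single view and found the stop by touch. At the first measurement, the thick roll's height came out between 14 and 20 mm depending on the brightness threshold. I relied on the lowest reading, which was closest to the stated 13 mm.

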